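# Pop a disk carrier from its dock and catch it with the other finger

### The job

Eject the disk carrier from the dock and catch it with the same hand: press the round eject key all the way down with one finger while the other finger stands just in front of the carrier, so that the spring drives the carrier about 1 to 3 cm out against that finger instead of shooting it off across the table. Finish while holding: the eject key still fully down and the carrier, partly out, still trapped against the finger. Only touch and press: do not lift or tip the carrier, do not press the square power key, and leave the spare carrier, mug, paper roll and stapler where they are.

Things in the scene. Friction and masses are not known exactly. Their poses are not given: they have to be found in the camera images.
- dock: Fixed disk dock: grey housing 150 wide, 129 deep, 62 mm high on a black base plate 12 mm thick. +x is the way out of the bay (away from the robot at yaw 0); origin on the table below the middle of the line joining the two keys. In its frame the housing spans x -165 to -36, y -75 to 75 mm, the plate x -165 to 40, y -85 to 85; bay on y = 0; eject key at (0, 60), power key (0, -60)
- catch_line (a point): point of the open ledge in front of the bay, midway between the two keys, on the plate's top 12 mm above the table (dock frame x = 0, y = 0). The bay's spring plunger drives the carrier out along the dock's +x over this point, with about 3.2 N, falling to 1.5 N after 42 mm, where it stops. Nothing else stops the carrier: with nothing in front it shoots out in a fraction of a second
- eject_top (a point): centre of the top of the round aluminium eject key, 24 mm in diameter; 34 mm above the table when up. The key moves straight down by 10 mm, its spring pushes back with 2 N at first and 5 N fully down, and it comes up again when let go. Two hidden pawls let the carrier go once the key is about 7 mm down
- eject_key (a joint): how far the eject key is pressed, m: 0 up, 0.010 fully down
- power_top (a point): centre of the top of the square aluminium power key, 22 by 22 mm, 34 mm above the table; not to be pressed
- power_key (a joint): how far the power key is pressed, m: 0 up
- carrier: the loose disk carrier in the bay, a bare steel slab 90 long (x), 60 wide (y) and 28 mm high, about 0.13 kg, origin at the centre of its underside, which lies on the base plate 12 mm above the table, so that its top is at 40 mm. Its axes are the dock's. At the start it is home, its front 10 mm out of the housing
- carrier_front (a point): middle of the carrier's flat front face, 19 mm above its underside (31 mm above the table). Home, it is at x = -26 mm, y = 0 in the dock's frame; this x grows as the carrier comes out
- spare: a spare carrier just like the one in the bay, lying loose on the table near the dock; leave it. Origin at the centre of its underside
- mug: loose white mug, radius 38, height 90 mm, beside the housing; leave it. Origin at the centre of its underside
- roll: loose paper roll standing on end, diameter 60, height 50 mm, near the ledge; leave it. Origin at the centre of its underside
- stapler: loose black stapler, 110 long (x), 34 wide, about 46 mm high, near the ledge; leave it. Origin at the centre of its underside
Not all that is in view belongs to the job. What is shaped like the carrier but yellow is not meant.

How it is judged:
By the outcome, as a careful person would: the job done as asked, in the order asked, and still so for the second after the job is handed in, while the arm keeps its last pose, push and grip.
It also fails if it takes over 29 s, if anything falls off the work surface, if the arm or the gripper's body presses on something with over 40 N, if the wrist force passes 120 N, or if a joint passes its speed limit or range.

### The arm

A 6-joint arm with a two-finger parallel gripper is mounted at the origin on the work surface. World frame = base frame: x ahead of the robot, y to its left, z up, the work surface at z = 0. Lengths are in mm, angles in rad, forces in N, time in s.
With the tool pointing down it reaches from about 300 to 775 mm from the base axis. Payload 14.6 kg.
Tool frame: the origin (TCP) lies at the very end of the fingers, on their centre line; the grasp point (between the pads) lies 19 mm behind it; z points along the fingers, y is the line along which they close (so a half turn about z gives the same grasp; the last joint's range is limited). The gripper opens to 94 mm and grips with 3 to 60 N. Pads are 16 mm wide; open, the fingers measure 119 mm over their backs; the gripper's body (75 mm by 177 mm) begins 78 mm behind the grasp point.
Start: joints at [1.139, 0.3, 1.521, -0, 1.321, -0.067], TCP at [196.216, 513.798, 205.446] pointing down, gripper open.
Joint ranges: [-3.03, 3.03], [-0.79, 2.21], [0.23, 2.52], [-1.04, 4.18], [0, 3.07], [-2.55, 2.55]. Speed limits (rad/s): [2.22, 2.22, 2.57, 3.14, 3.14, 3.14].

### API

Orientations are given as [roll, pitch, yaw] about the fixed x, y, z axes, in that order (R = Rz(yaw) Ry(pitch) Rx(roll)).
In Python, from cell import manip, eyes, ticket gives the robot as it stands. The module is installed in compiled form; this text tells all that it offers.
- The arm moves only by the tool arm_command, never from a script. Its argument "plan" is a list of rows, each a list of 5 numbers: the opening, from -1 (shut) to 1 (fully open), then the shift along the tool's x, y, z in m, then the turn about the tool's z in rad. In form: [[jaw, dx, dy, dz, roll], ...]. A call has 1 to 20 rows; each row shifts and turns the commanded pose from where the row before left it, along the tool's axes as they then stand; what a row does not reach is not made up. A row lasts 1/8 s, in which the tool goes at most 62.5 mm and 10.7 degrees, less where a joint would pass 70% of its speed; a pose out of reach is approached as far as the arm can. A call is refused whole if a number of a shift passes 0.0625 or a number of a turn 0.188, either way. A call with a gripper value outside its range is refused whole. The fingers move at their own pace and stop on an object; "newtons" is the grip in N (left out, the last holds). Time passes only in rows, so rows that do not move let the fingers close. It gives the time, the measured TCP pose, the force, the opening and the grip force at its end, in the units of the state.
- manip.read_state(): the state, without advancing time (a new reading comes with each control period).
- eyes.camera(name): name is "side" or "top"; returns a dict with "img" (480x640x3 uint8, blue, green, red), "z_map" (480x640 float32, mm along the optical axis (not along the pixel's ray), 0 where there is no reading), "fx", "fy", "cx", "cy" (pixels), "eye" and "orientation" of the camera in the world. Camera axes: x right, y down, z forward; pixel columns grow to the right and rows downward; lengths in mm; the calibration is good to about 2 mm. A picture is of the moment at which its call begins.
- ticket.sign_off(): hands the job in; it is judged then, once.
The state is a dict: "clock": time; "joints": joint angles; "qd": joint speeds; "effort": joint torques, N m; "eef_pos": TCP position; "eef_rot": TCP orientation; "wrist_force": force on the tool from outside, world axes, zero at the start; "moment": the same for the moment, N m; "finger_gap": finger opening in mm; "finger_force": force on a finger pad.
Only numpy, scipy, OpenCV 4.12 (cv2) and the standard library are available. Lean on these libraries where they do the work, as an engineer would, in place of code of your own. Each camera call takes 0.05 s, during which the arm holds its last target. There are 200 camera calls.

## Working session

There is one attempt and no reset: what is moved stays moved. The work goes in short steps, Python scripts to look and compute and a tool call to move; the robot and the scene stay as the last step left them, time stands still between calls to the robot, and variables do not carry over. Pictures are saved under pics/ and viewed, at most 10 in all, crops included, and the job is handed in when it is done.

Besides the shell and the picture viewer there is one more tool, called after "Call:" as name([rows], argument=value, ...), one row to a line, values as JSON. arm_command: Moves the arm, as the interface text tells. Its arguments: {"type":"object","properties":{"plan":{"type":"array"},"newtons":{"type":"number"}},"required":["plan"]}

```bash
mkdir -p pics; cat > h.py <<'E'
import numpy as np, cv2
from scipy.spatial.transform import Rotation as R
from cell import manip, eyes, ticket
def rot(o):
    o=np.array(o,float)
    if o.shape==(3,3): return o
    return R.from_euler('xyz',o).as_matrix() if o.size==3 else R.from_quat(o).as_matrix()
def cloud(c):
    v,u=np.mgrid[:480,:640]; z=c["z_map"]
    p=np.stack([(u-c["cx"])/c["fx"]*z,(v-c["cy"])/c["fy"]*z,z],-1)
    return p@rot(c["orientation"]).T+np.array(c["eye"])
E
python3 - <<'E'
from h import *
s=manip.read_state(); print(s)
for n in("top","side"):
    c=eyes.camera(n); cv2.imwrite(f"pics/{n}0.png",c["img"]); print(n,c["fx"],c["cx"],c["cy"],c["eye"],c["orientation"])
    np.save(n+"0.npy",cloud(c))
    P=cloud(c); print([P[v,u].round().tolist() for v,u in((240,320),(100,320),(240,100))])
E
```

```text
{'clock': 0.0, 'joints': array([ 1.13937721e+00,  3.00452202e-01,  1.52154040e+00,  5.87335155e-07,
        1.32071654e+00, -6.66210452e-02]), 'qd': array([-0.00017594,  0.00067844,  0.0005214 ,  0.00081139,  0.00103057,
       -0.00018367]), 'effort': array([ 7.07336476e-04, -5.31819892e+01, -3.52721286e+01,  7.08791683e-02,
        2.44335568e-02, -1.56027289e-05]), 'eef_pos': array([196.12690991, 513.57478965, 204.91390951]), 'eef_rot': array([-3.14047868e+00, -7.48941458e-05,  2.77679440e+00]), 'wrist_force': array([ 0.20134946,  0.28192997, -0.0136331 ]), 'moment': array([0.03116599, 0.05470884, 0.03425896]), 'finger_force': 0.0, 'finger_gap': 93.75169247264371}
top 507.74774779230984 315.10914946814364 239.86325957492053 [572.32883346  58.00061172 855.83045602] [-3.10223903 -0.03279038 -1.55056561]
[[607.0, 22.0, 1.0], [845.0, 27.0, 1.0], [599.0, 388.0, 2.0]]
side 528.1474256931431 317.3288747093705 251.43590818354747 [ 538.4765763  -767.08458565  625.64478172] [-2.16280566 -0.01848467 -0.09314391]
[[647.0, 203.0, -0.0], [737.0, 1127.0, 10.0], [171.0, 234.0, -1.0]]
```

View pics/top0.png

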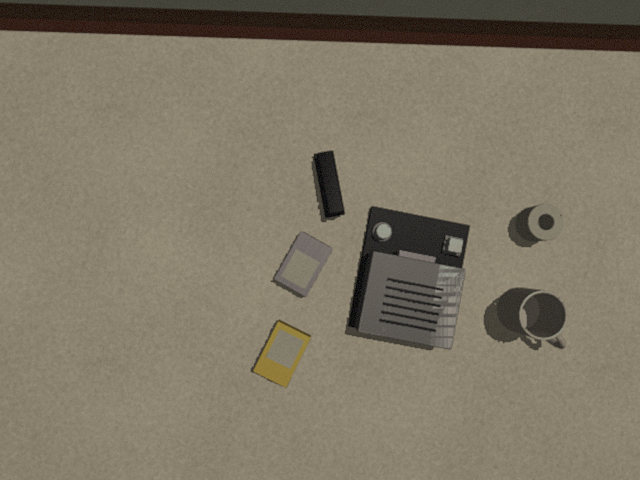

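View pics/side0.png

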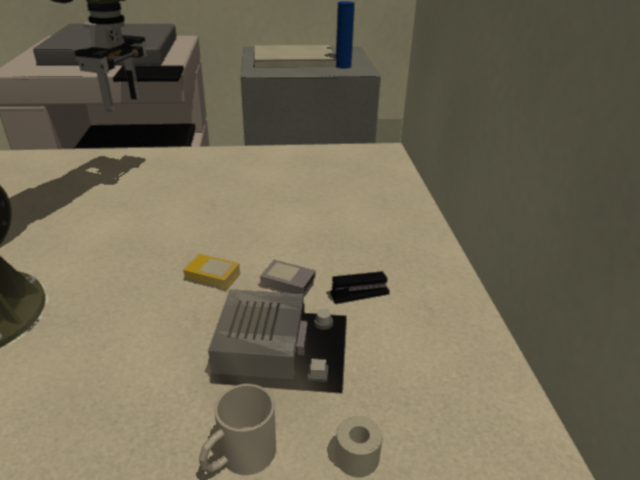

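The top view shows the dock with the round eject key at px (383,231), the square power key at (454,244) and the carrier front at about (415,257). The spare is the grey slab at (303,264), and the yellow decoy is at (282,354). The stapler is at (328,185), the roll at (543,222) and the mug at (540,315). The side view agrees, with the round key at (323,317) and the square key at (318,370).

The carrier that is meant is the one in the bay. I'll confirm it in one enlarged crop.

```bash
python3 - <<'E'
from h import *
P=np.load("top0.npy"); im=cv2.imread("pics/top0.png")
cv2.imwrite("pics/crop.png",cv2.resize(im[195:360,335:485],None,fx=3.5,fy=3.5,interpolation=cv2.INTER_CUBIC))
v,u=np.mgrid[:480,:640]; z=P[...,2]
def box(a,b,c,d): return (u>=a)&(u<=c)&(v>=b)&(v<=d)
def rep(n,m):
    q=P[m]; r=cv2.minAreaRect(q[:,:2].astype(np.float32)); print(n,len(q),q.mean(0).round(1),"rect",np.round(r[0],1),np.round(r[1],1),round(r[2],1))
rep("eject",box(365,215,400,247)&(z>27)&(z<42))
rep("power",box(438,230,470,257)&(z>27)&(z<42))
rep("carrier",box(395,245,440,264)&(z>35)&(z<47))
rep("housing",box(340,240,475,360)&(z>56)&(z<70))
rep("plate",box(340,200,475,360)&(z>8)&(z<75))
rep("plateledge",box(340,200,475,260)&(z>8)&(z<18))
# side
S=np.load("side0.npy"); P=S; z=P[...,2]
rep("eject s",box(310,305,336,330)&(z>27)&(z<42))
rep("power s",box(303,355,332,382)&(z>27)&(z<42))
E
```

```text
eject 170 [622.7 -78.9  34.8] rect [622.8 -79.2] [21.3 22.4] 2.1
power 196 [ 602.4 -196.7   34.6] rect [ 602.4 -197.4] [22.5 22. ] 80.4
carrier 233 [ 583.2 -133.2   40.8] rect [ 582.7 -137. ] [67.7 10.2] 80.0
housing 7839 [ 513.8 -120.4   63.1] rect [ 513.9 -121.5] [150.5 129.6] 80.1
plate 13084 [ 549.6 -121.1   45. ] rect [ 555.9 -101.1] [224.8 205.6] 80.3
plateledge 3525 [ 619.5 -133.3   13.1] rect [ 616.  -116.9] [219.4  92.5] 86.4
eject s 132 [624.2 -81.8  32.1] rect [624.6 -79.9] [24.5 22.3] 66.1
power s 185 [ 603.3 -199.8   32.5] rect [ 603.7 -197.6] [25.  21.5] 84.0
```

View pics/crop.png

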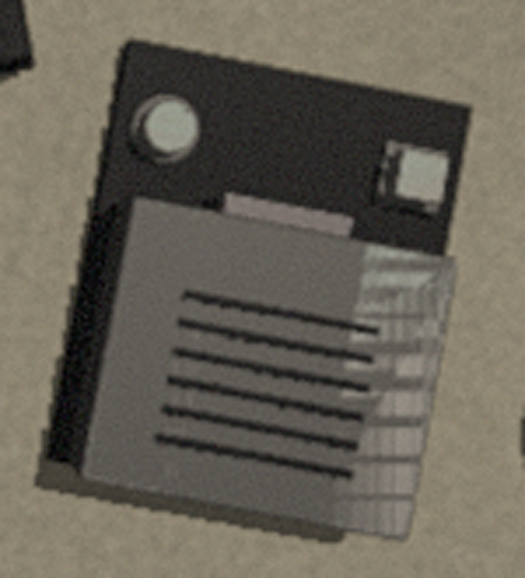

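The crop shows the grey carrier front in the bay between the round key (left) and the square key (right). The fit is good: the keys are 120 mm apart, the housing measures 150×129 mm, and yaw is -9.9°. Dock origin is (612.8, -138.4), and the TCP target is (616, -107.6) with yaw 2.970.

Call:
arm_command([
  [-0.02,0,0,0,-0.0965],
  [-0.02,0,0,0,-0.0965],
  [-0.02,-0.0325,-0.03375,0,0],
  [-0.02,-0.0325,-0.03375,0,0],
  [-0.02,-0.0325,-0.03375,0,0],
  [-0.02,-0.0325,-0.03375,0,0],
  [-0.02,-0.0325,-0.03375,0,0],
  [-0.02,-0.0325,-0.03375,0,0],
  [-0.02,-0.0325,-0.03375,0,0],
  [-0.02,-0.0325,-0.03375,0,0],
  [-0.02,-0.0325,-0.03375,0,0],
  [-0.02,-0.0325,-0.03375,0,0],
  [-0.02,-0.0325,-0.03375,0,0],
  [-0.02,-0.0325,-0.03375,0,0],
  [-0.02,-0.0325,-0.03375,0,0],
  [-0.02,-0.0325,-0.03375,0,0],
  [-0.02,-0.0325,-0.03375,0,0],
  [-0.02,-0.0325,-0.03375,0,0],
  [-0.02,0,0,0,0],
])

```text
clock: 2.48
eef_pos: [616.7, -109.5, 204.1]
eef_rot: [-3.141, -0.002, 2.967]
wrist_force: [-0.6, 0.6, 0.4]
finger_gap: 46.1
finger_force: 0.0
```

Call:
arm_command([
  [-0.02,0,0,0.025,0],
  [-0.02,0,0,0.025,0],
  [-0.02,0,0,0.025,0],
  [-0.02,0.001,0.0015,0.025,0],
  [-0.02,0,0,0.025,0],
  [-0.02,0,0,0.025,0],
  [-0.02,0,0,0,0],
  [-0.02,0,0,0,0],
])

```text
clock: 3.48
eef_pos: [615.8, -105.2, 56.6]
eef_rot: [-3.142, 0.001, 2.97]
wrist_force: [-0.5, 0.6, 1.0]
finger_gap: 46.1
finger_force: 0.0
```

```bash
python3 - <<'E'
from h import *
s=manip.read_state(); print(s["clock"],s["eef_pos"],s["eef_rot"],s["finger_gap"])
c=eyes.camera("side"); P=cloud(c); np.save("side1.npy",P)
a=cv2.resize(c["img"][215:395,235:385],None,fx=3,fy=3)
c=eyes.camera("top"); b=cv2.resize(c["img"][195:300,335:485],None,fx=2.3,fy=2.3)
b=cv2.copyMakeBorder(b,0,a.shape[0]-b.shape[0],0,0,cv2.BORDER_CONSTANT)
cv2.imwrite("pics/near.png",np.hstack([a,b]))
E
```

```text
3.475 [ 615.83263955 -105.17898928   56.58669297] [-3.14157894e+00  1.09658267e-03  2.97015864e+00] 46.1008179767617
```

View pics/near.png

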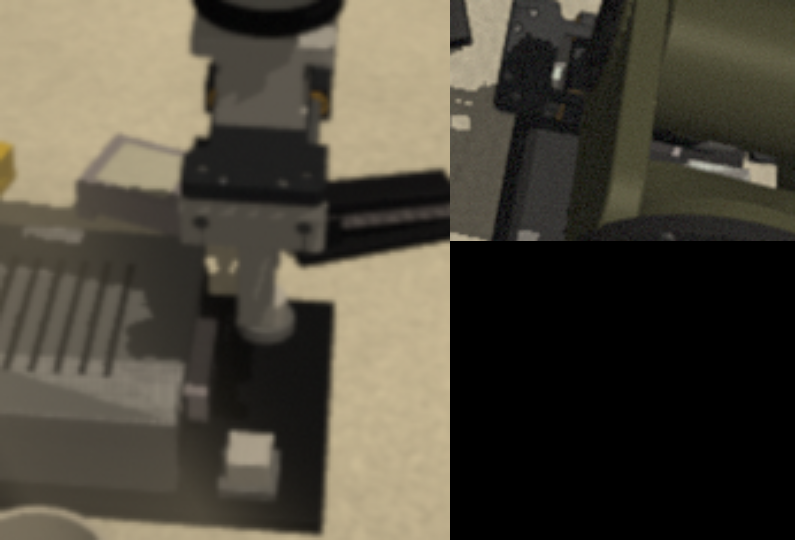

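The side crop shows the near finger at crop px (262,280), in line with the round key at (265,320) beyond it. The carrier front is at (203,350). I'll check the fingertip against depth before pressing.

```bash
python3 - <<'E'
from h import *
P=np.load("side1.npy"); o=np.array([612.8,-138.4]); A=np.array([[.9852,-.1712],[.1712,.9852]])
D=np.dstack([(P[...,:2]-o)@A.T,P[...,2]])
for v in range(290,332,4):
    print(v,[D[v,u].round().astype(int).tolist() for u in range(311,336,4)])
E
```

```text
290 [[-12, -46, 164], [-7, -46, 165], [-1, -48, 167], [5, -49, 168], [10, -48, 168], [16, -48, 168], [22, -49, 170]]
294 [[-12, -46, 158], [-7, -46, 158], [-1, -45, 157], [5, -48, 160], [10, -47, 160], [16, -47, 161], [22, -46, 160]]
298 [[-27, 139, 0], [-10, -1, 114], [-3, -4, 117], [3, -3, 116], [7, 55, 70], [10, 147, -3], [22, -48, 154]]
302 [[-26, 129, -1], [-9, -2, 107], [-3, -2, 108], [3, -3, 109], [7, 56, 61], [11, 134, -2], [19, 127, 4]]
306 [[-25, 115, 1], [-9, -4, 101], [-3, -1, 99], [3, -1, 100], [34, -632, 626], [12, 122, -2], [19, 122, -1]]
310 [[-24, 105, -1], [-9, -2, 91], [-3, -4, 93], [3, 1, 89], [7, 70, 32], [12, 109, 0], [20, 111, -2]]
314 [[-22, 83, 9], [-9, -3, 84], [-3, -1, 82], [4, -3, 85], [7, 57, 34], [13, 98, -1], [20, 99, -1]]
318 [[-21, 73, 9], [-9, -3, 76], [-3, -1, 75], [4, -2, 76], [8, 51, 30], [14, 66, 17], [21, 75, 10]]
322 [[-20, 59, 11], [-9, -2, 66], [-2, -1, 66], [4, -2, 68], [8, 52, 20], [15, 55, 18], [22, 62, 13]]
326 [[-19, 51, 9], [-12, 48, 13], [-5, 46, 15], [2, 45, 17], [9, 46, 16], [15, 53, 11], [22, 54, 10]]
330 [[-18, 39, 11], [-11, 40, 11], [-4, 40, 12], [2, 41, 12], [9, 41, 12], [16, 41, 12], [23, 42, 12]]
```

Call:
arm_command([
  [-0.02,0,-0.002,0.008,0],
  [-0.02,0,0,0.008,0],
  [-0.02,0,0,0,0],
  [-0.02,0,0,0,0],
])

```text
clock: 4.08
eef_pos: [615.2, -107.5, 39.5]
eef_rot: [3.142, -0.0, 2.97]
wrist_force: [-0.4, 0.3, 0.2]
finger_gap: 45.9
finger_force: 0.0
```

Call:
arm_command([
  [-0.02,0,0,0.005,0],
  [-0.02,0,0,0.005,0],
  [-0.02,0,0,0.004,0],
  [-0.02,0,0,0.003,0],
  [-0.02,0,0,0,0],
  [-0.02,0,0,0,0],
  [-0.02,0,0,0,0],
])

```text
clock: 4.95
eef_pos: [615.8, -107.5, 23.8]
eef_rot: [3.142, 0.002, 2.97]
wrist_force: [-3.7, 1.4, 15.4]
finger_gap: 46.0
finger_force: 9.3
```

```bash
python3 - <<'E'
from h import *
s=manip.read_state(); print(s["clock"],s["eef_pos"],s["wrist_force"],s["finger_gap"])
c=eyes.camera("side"); P=cloud(c); o=np.array([612.8,-138.4]); A=np.array([[.9852,-.1712],[.1712,.9852]])
D=np.dstack([(P[...,:2]-o)@A.T,P[...,2]])
m=(abs(D[...,2]-41)<3)&(abs(D[...,1]+17)<12)&(abs(D[...,0])<34)
q=D[m]; print(len(q),np.percentile(q[:,0],[2,98]) if len(q) else 0)
cv2.imwrite("pics/end.png",cv2.resize(c["img"][265:395,235:385],None,fx=4,fy=4))
E
```

```text
4.95 [ 615.79292231 -107.48124824   23.82625547] [-3.74582206  1.44403094 15.39449866] 46.04807439968433
149 [-33.49929093 -10.19903546]
```

View pics/end.png

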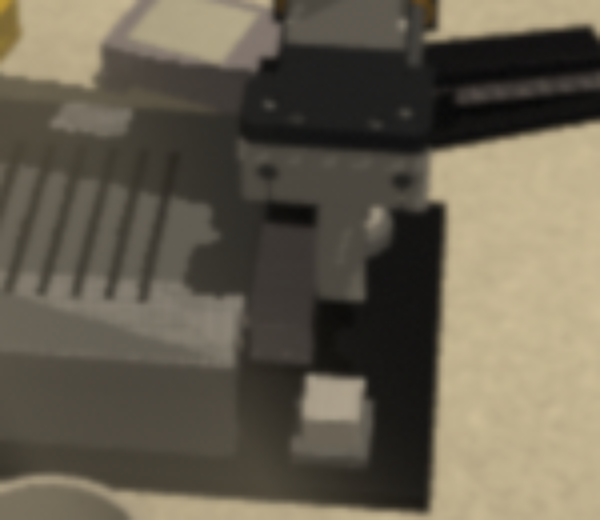

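The carrier is 16 mm out with its front at x ≈ -10, resting on the finger at crop px (315,290). The key is down: tip at 23.8 mm and 15 N, so it is on its stop. I'll hold briefly to confirm it is steady.

Call:
arm_command([
  [-0.02,0,0,0,0],
  [-0.02,0,0,0,0],
  [-0.02,0,0,0,0],
  [-0.02,0,0,0,0],
  [-0.02,0,0,0,0],
  [-0.02,0,0,0,0],
])

```text
clock: 5.75
eef_pos: [615.8, -107.5, 23.8]
eef_rot: [3.142, 0.002, 2.97]
wrist_force: [-3.6, 1.1, 15.5]
finger_gap: 46.4
finger_force: 9.3
```

```bash
python3 - <<'E'
from h import *
s=manip.read_state(); print(s["clock"],s["eef_pos"],s["wrist_force"],s["moment"],s["finger_gap"])
c=eyes.camera("side"); P=cloud(c); o=np.array([612.8,-138.4]); A=np.array([[.9852,-.1712],[.1712,.9852]])
D=np.dstack([(P[...,:2]-o)@A.T,P[...,2]])
m=(abs(D[...,2]-41)<3)&(abs(D[...,1]+17)<12)&(abs(D[...,0])<34)
q=D[m]; print(len(q),np.percentile(q[:,0],[2,98]))
E
```

```text
5.75 [ 615.78920583 -107.45097508   23.82099452] [-3.57325755  1.09517271 15.54628612] [0.65877389 0.6771964  0.19337503] 46.433969972485734
151 [-33.51266037   1.79317142]
```

```bash
python3 - <<'E'
from h import *
o=np.array([612.8,-138.4]); A=np.array([[.9852,-.1712],[.1712,.9852]])
c=eyes.camera("side"); P=cloud(c)
D=np.dstack([(P[...,:2]-o)@A.T,P[...,2]])
m=(abs(D[...,2]-41)<3)&(abs(D[...,1]+17)<12)&(abs(D[...,0])<34)
print(np.sort(D[m][:,0]).round(1)[-25:])
E
```

```text
[-12.6 -12.5 -12.3 -11.8 -11.6 -11.3 -11.3 -11.1 -11.  -10.9 -10.5 -10.5
  -9.7  -9.7  -8.   -6.4  -4.9  -3.1  -1.5  -0.    0.    3.3   4.9   6.4
   6.5]
```

The front edge is unchanged at about -10 mm. The few readings beyond it are from the finger face.

```bash
python3 -c "
from cell import ticket
print(ticket.sign_off())"
```

```text
the job is handed in; nothing more can be done
None
```

The job is handed in: the eject key is held fully down, and the carrier is trapped against the other finger about 16 mm out, steady over the last second or so before hand-in.

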